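# Clear the label printer: hang up the label roll

## Task

The labelling job is done, so clear the label printer: press the thumb latch on its front so that the cover springs open, lift out the label roll and hang it on the empty slanted arm of the free roll stand (the other stand already carries a roll), slid on until the tip of the arm shows through. Then push the cover down until it snaps shut. Leave the other roll and everything else on the bench where they are.

Things in the scene. Friction and masses are not known exactly. Their poses are not given: they have to be found in the camera images.
- printer: Fixed desktop label printer, 190 wide (y) x 230 deep (x) x 147 high. Origin: centre of its underside; x from front to back, z up. Grey tub with its rim 95 up and a hinged hood above. Inside, the roll lies on two rollers, axis along the printer's y, its top 40 above the rim; guides beside it end 62 up, below the rim.
- latch_pad (a point): Centre of the top of the thumb latch's pad: a black tab 26 x 36 in the middle of the printer's front, 143 in front of its centre, 83 up. It is pressed straight down; behind it (13 mm) the latch's nose rises to 121 up.
- latch (a joint): Turn of the thumb latch, rad: 0 at rest, 0.30 fully down (the pad is then 7.5 mm lower). Sprung: starts to move at 2 to 3 N, frees the cover at about 0.16 rad (4 mm), is fully down at 4 to 5 N, comes back by itself.
- lid_hinge (a point): Middle of the cover's hinge, a line along the printer's y, 105 behind the printer's centre, 97 up. Axes as the printer's. It does not move.
- lid (a joint): Opening of the cover, rad: 0 shut and latched (down to -0.016 while pushed), 1.32 open. Sprung: let free it swings open by itself in about 0.7 s and stands; pushing it down takes 1 to 3 N at its front and the last 10 mm 5 to 9 N until it snaps behind the latch.
- lid_front (a point): Centre of the sloped front face of the cover (50 long, full width, slanting 45 deg up and back). Seen from the hinge with the cover shut it lies 202 forward and 33 up, and turns with the cover. Cover: 220 long from the hinge, 190 wide, flat top 50 above the hinge line, reaching 185 forward from it; open, it stands up at the back to 315 above the bench.
- roll_center (a point): Centre of the label roll inside the printer: white paper roll, 110 outside diameter, 50 wide, through-hole (card core) 40 diameter, 0.24 to 0.48 kg. Its axis is its y axis. In the printer its centre is 80 above the bench, 16 in front of the printer's centre; the flat faces have 40 mm and more free on each side above the rim.
- hang_arm: The empty arm of a roll stand: fixed steel rod, 24 diameter, 140 long, rounded tip, slanting 25 deg upward to the tip. Origin: its root, 135 up; z along the rod to the tip, x square to it, upward. A flange 60 diameter, 6 thick at the root; the stand's post (24 square, up to 152) is just behind the root; base plate 150 x 110 x 8 below.
- hang_arm_tip (a point): The tip of the empty arm, 140 from its root along the rod, about 194 above the bench.
- full_arm: The arm of the other, identical stand, which carries a roll already. Origin and axes as for the empty arm. Leave it alone.
- full_roll_center (a point): Centre of the white roll hanging on the other stand, 92 diameter, 40 wide; to be left alone.
- cutter: Bystander: black knife handle lying flat, 150 x 24 x 14, long along its x. Origin: centre of its underside.
- marker: Bystander: marker pen lying flat, 135 x 17, long along its x. Origin: centre of its underside.
- tape: Bystander: roll of packing tape lying flat, 104 diameter, 48 high. Origin: centre of its underside.
- carton: Bystander: small carton 120 x 85 x 65. Origin: centre of its underside.
- core: Bystander: empty card core standing up, 47 diameter, 58 high. Origin: centre of its underside.
- reel: Bystander: green reel standing on its flange, 96 diameter, 60 high. Origin: centre of its underside.
- scanner: Bystander: black hand scanner lying on its side, about 90 x 140 x 38. Origin: on its underside.

How it is judged:
By the outcome, as a careful person would: the job done as asked, in the order asked, and still so for the second after the job is handed in, with the robot touching nothing.
It also fails if it takes over 67 s, if anything falls off the work surface, if the arm or the gripper's body presses on something with over 40 N, if the wrist force passes 120 N, or if a joint passes its speed limit or range.

## Robot

A 6-joint arm with a two-finger parallel gripper is mounted at the origin on the work surface. World frame = base frame: x ahead of the robot, y to its left, z up, the work surface at z = 0. Lengths are in m, angles in degrees, forces in N, time in s.
With the tool pointing down it reaches from about 0.35 to 0.875 m from the base axis. Payload 4.2 kg.
Tool frame: the origin (TCP) lies where the fingers leave the gripper's body, on its centre line; the fingertips stand 70 mm ahead of it and the grasp point (between the pads) lies 51 mm ahead of it; z points along the fingers, y is the direction in which the jaws open and shut (so a half turn about z gives the same grasp; the last joint's range is limited). The gripper opens to 87 mm and grips with 3 to 60 N. Pads are 19 mm wide; open, the fingers measure 117 mm over their backs; the gripper's body (75 mm by 190 mm) begins 51 mm behind the grasp point.
Start: joints at [-58.923, 22.042, 0.453, 0, -68.411, -14.817], TCP at [0.175, -0.6, 0.292] pointing down, gripper open.
Joint ranges: [-179.83, 179.83], [-69.29, 118.12], [-61.27, 80.66], [-181.25, 117.63], [-171.15, -9.14], [-177.46, 177.46]. Speed limits (degrees/s): [159.86, 159.86, 180, 180, 180, 180].

## Interface

Orientations are given as a 3x3 rotation matrix whose columns are the frame's x, y, z axes.
In Python, from station import sense, capture, camera_model, finish_job gives the robot as it stands.
- The arm moves only by the shell command python3 -m inch 'ROWS'. ROWS is JSON, a list of rows, each an object with "hand": the closure, from 0 (fully open) to 1 (shut); "slide": the shift along the world's x, y, z in cm, a list of three; "yaw": the turn about the world's z in rad. A call has 1 to 10 rows; each row is the pose to reach, as a shift and turn from the pose commanded when the call began; what a row does not reach only later rows make up. A row lasts 1/8 s, in which the tool goes at most 62.5 mm and 10.7 degrees, less where a joint would pass 70% of its speed; a pose out of reach is approached as far as the arm can. A call with a gripper value outside its range is refused whole. The fingers move at their own pace and stop on an object; the grip force is fixed at half the most. Time passes only in rows, so rows that repeat a pose let the fingers close. It gives the time, the measured TCP pose, the force and the opening at its end, in the units of the state.
- sense(): the state, without advancing time (a new reading comes with each control period).
- capture(name): name is "scene" or "top" or "wrist"; returns the picture (480x640x3 uint8, blue, green, red); there is no depth.
- camera_model(name): a dict with "mtx" (3x3 intrinsics, pixels), "k1" (the pictures are not rectified: a ray, as slopes to the right and down, at radius r is drawn at 1 + k1 r^2 times it, then the intrinsics apply), "xyz" and "orientation" of the camera in the world; the wrist camera has in their place "tool_from_camera" (4x4, takes a point from camera to tool coordinates, whose origin is the TCP and whose axes are the flange's). Camera axes: x right, y up, looking along -z (the intrinsics and any distortion apply to the point x, -y, -z); pixel columns grow to the right and rows downward; lengths in m; the calibration is good to about 2 mm. A picture is of the moment at which its call begins: read the wrist's pose just before it. camera_model takes no time and is no camera call.
- finish_job(): hands the job in, once; it reports no verdict.
The state is a dict: "time_s": time; "joints": joint angles; "joint_velocities": joint speeds; "effort": joint torques, N m; "tcp_pos": TCP position; "ee_rot": TCP orientation; "wrist_force": force on the tool from outside, world axes, zero at the start; "moment": the same for the moment, N m; "gripper_width": opening from 0.0 (shut) to 1.0 (fully open).
Only numpy, scipy, OpenCV 4.12 (cv2) and the standard library are available. Lean on these libraries where they do the work, as an engineer would, in place of code of your own. Each camera call takes 0.05 s, during which the arm holds its last target. There are 200 camera calls.

## Working session

There is one attempt and no reset: what is moved stays moved. The work goes in short steps, Python scripts to look and compute and a shell command to move; the robot and the scene stay as the last step left them, time stands still between calls to the robot, and variables do not carry over. Pictures are saved under pics/ and viewed, about 8 in all and at most 12, crops included, and the job is handed in when it is done.

```bash
mkdir -p pics; cat > h.py <<'E'
import numpy as np, cv2
from station import sense, capture, camera_model
def pose(name,s=None):
    m=camera_model(name)
    if name=="wrist":
        s=s or sense(); T=np.eye(4);T[:3,:3]=s["ee_rot"];T[:3,3]=s["tcp_pos"]
        T=T@np.array(m["tool_from_camera"])
    else:
        T=np.eye(4);T[:3,:3]=m["orientation"];T[:3,3]=m["xyz"]
    return np.array(m["mtx"]),m["k1"],T
def px2z(p,cam,uv,z):
    K,k1,T=p
    uv=np.atleast_2d(uv).astype(float)
    n=cv2.undistortPoints(uv[:,None],K,np.array([k1,0,0,0.]))[:,0]
    d=np.c_[n[:,0],-n[:,1],-np.ones(len(n))]@T[:3,:3].T
    o=T[:3,3]
    return o+d*((z-o[2])/d[:,2])[:,None]
def proj(p,P):
    K,k1,T=p
    q=(np.atleast_2d(P)-T[:3,3])@T[:3,:3]
    q=q*[1,-1,-1]
    return cv2.projectPoints(q,np.zeros(3),np.zeros(3),K,np.array([k1,0,0,0.]))[0][:,0]
E
python3 - <<'E'
from h import *
for n in("top","scene"):
    cv2.imwrite(f"pics/{n}0.png",capture(n)); print(n,camera_model(n))
print(camera_model("wrist"));print(sense())
E
```

```text
top {'mtx': array([[549.96944107,   0.        , 322.75683703],
       [  0.        , 549.96944107, 242.83732482],
       [  0.        ,   0.        ,   1.        ]]), 'k1': -0.029070711604315652, 'xyz': array([ 0.27571985, -0.07436054,  1.57636498]), 'orientation': array([[-0.02160974,  0.98254799, -0.18474974],
       [-0.99971191, -0.02316709, -0.0062748 ],
       [-0.0104454 ,  0.18456092,  0.98276557]])}
scene {'mtx': array([[482.45862822,   0.        , 318.52731399],
       [  0.        , 482.45862822, 233.21613074],
       [  0.        ,   0.        ,   1.        ]]), 'k1': 0.045322290453614494, 'xyz': array([1.17069939, 0.30696928, 0.89974677]), 'orientation': array([[-0.49263594, -0.63126219,  0.59901409],
       [ 0.87014393, -0.34733134,  0.34958615],
       [-0.01262415,  0.69344718,  0.72039687]])}
{'mtx': array([[402.44767203,   0.        , 322.38782441],
       [  0.        , 402.44767203, 246.18029423],
       [  0.        ,   0.        ,   1.        ]]), 'k1': -0.0007441289879002624, 'tool_from_camera': array([[ 8.39965185e-04,  9.55154780e-01,  2.96105791e-01,
      
[... 371 characters left out ...]
5e-02,
       -6.84118016e+01, -1.48145563e+01]), 'joint_velocities': array([ 0.00644045, -0.05120325,  0.11371696,  0.14828571, -0.00465877,
        0.04553473]), 'effort': array([ 1.69041028e-03, -3.91690993e+01,  1.87935269e+01,  4.23192635e+00,
        1.34234712e-02, -7.42043312e-05]), 'tcp_pos': array([ 0.17491675, -0.59961289,  0.29129135]), 'ee_rot': array([[-9.60027383e-01, -2.79905338e-01, -6.52689020e-04],
       [-2.79906074e-01,  9.60025670e-01,  1.81723792e-03],
       [ 1.17943621e-04,  1.92728979e-03, -9.99998136e-01]]), 'wrist_force': array([-0.76369606,  0.33680915, -0.10315532]), 'moment': array([-0.027399  , -0.01313973,  0.01973167]), 'gripper_width': 1.0014182441886348}
```

View pics/top0.png

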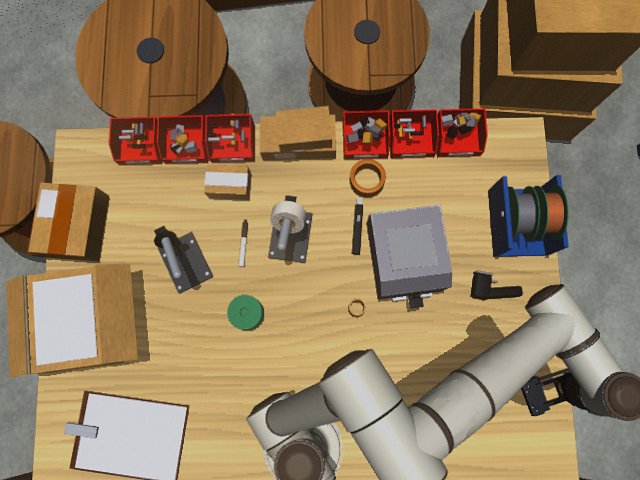

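View pics/scene0.png

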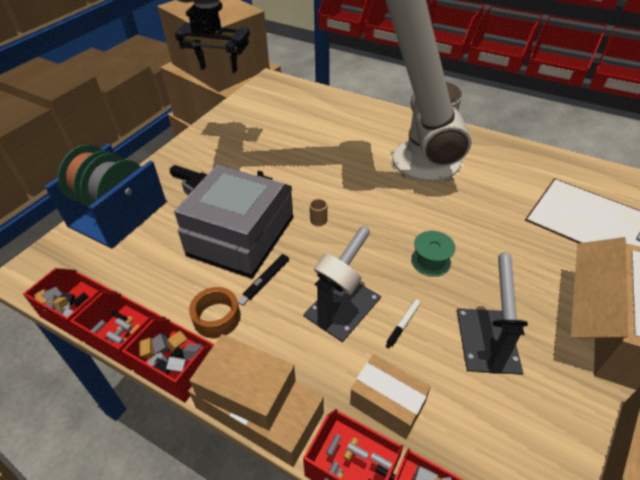

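```bash
python3 - <<'E'
from h import *
t=cv2.imread("pics/top0.png");s=cv2.imread("pics/scene0.png")
a=cv2.resize(t[195:315,355:462],(428,480),interpolation=2)
b=cv2.resize(t[215:300,145:220],(364,412),interpolation=2)
c=np.zeros((600,800,3),np.uint8); c[:480,:428]=a; c[:412,432:796]=b
cv2.imwrite("pics/m1.png",c)
d=cv2.resize(s[235:385,440:540],(400,600),interpolation=2)
e=cv2.resize(s[150:280,165:300],(400,385),interpolation=2)
c=np.zeros((600,800,3),np.uint8); c[:,:400]=d; c[:385,400:]=e
cv2.imwrite("pics/m2.png",c)
E
```

```text
(no output)
```

View pics/m1.png

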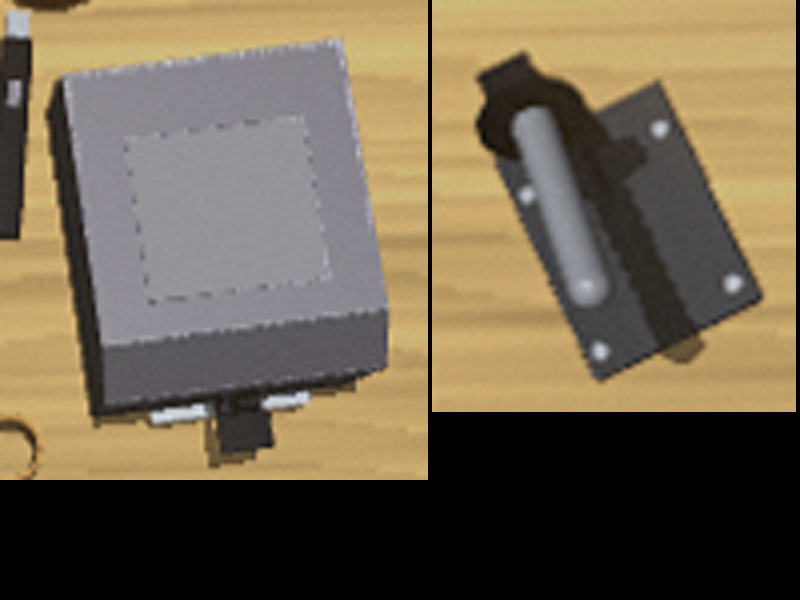

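View pics/m2.png

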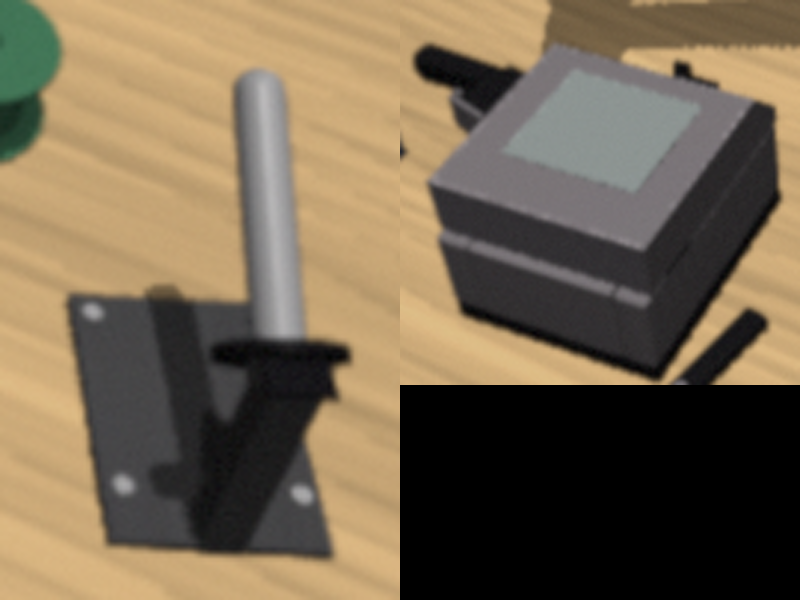

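```bash
python3 - <<'E'
from h import *
from scipy.optimize import least_squares
tp,sp=pose("top"),pose("scene")
o=np.array([355,195]);c=lambda *a:o+np.array(a)/4
hood=np.array([c(63,78),c(342,40),c(386,310),c(103,345)])
P=px2z(tp,0,hood,.147);print(P.round(4), P.mean(0))
f=P[2:].mean(0)-P[:2].mean(0);l=P[[0,3]].mean(0)-P[1:3].mean(0)
print("depth",np.linalg.norm(f),"w",np.linalg.norm(l),"yaw",np.degrees([np.arctan2(-f[1],-f[0]),np.arctan2(-l[0],l[1])]))
print("front",px2z(tp,0,[c(386,372),c(105,410)],.112),"pad",px2z(tp,0,c(245,432),.083))
C25,S25=np.cos(np.radians(25)),np.sin(np.radians(25))
def pt(v,d): return np.array([v[0]+d*C25*np.cos(v[2]),v[1]+d*C25*np.sin(v[2]),.135+d*S25])
ob=[(tp,.128,(177.6,274.3)),(tp,.006,(165.6,238.7)),(sp,.128,(505.5,258.75)),(sp,.006,(510,320.5))]
r=least_squares(lambda v:np.concatenate([proj(p,pt(v,d))[0]-u for p,d,u in ob]),[.5,.3,3.3])
print(r.x,np.degrees(r.x[2]),r.fun.round(2),"tip",pt(r.x,.14))
# bystanders roughly
for n,u,z in [("reel",(245,312),.06),("core",(357,308),.058),("fullroll",(288,217),.17),("cutter",(357,226),.014),("scanner",(490,285),.03)]:
    print(n,px2z(tp,0,u,z)[0].round(3))
E
```

```text
[[ 0.6183 -0.1949  0.147 ]
 [ 0.64   -0.3826  0.147 ]
 [ 0.4576 -0.4002  0.147 ]
 [ 0.4389 -0.2143  0.147 ]] [ 0.53871148 -0.29801552  0.147     ]
depth 0.18188682411053067 w 0.18788641325822011 yaw [5.83483847 6.16017205]
front [[ 0.42041685 -0.40556219  0.112     ]
 [ 0.39952217 -0.21727579  0.112     ]] pad [[ 0.38490302 -0.31415712  0.083     ]]
[0.56912851 0.3585552  3.58319913] 205.30218750715807 [-0.92 -0.24 -0.22  1.18 -0.49 -0.82 -0.55  1.21] tip [0.45441779 0.30432633 0.19416656]
reel [0.373 0.153 0.06 ]
core [ 0.377 -0.155  0.058]
fullroll [0.611 0.024 0.17 ]
cutter [ 0.617 -0.165  0.014]
scanner [ 0.434 -0.533  0.03 ]
```

```bash
python3 -m inch '[{"hand":1,"slide":[5,7,0],"yaw":-0.04},{"hand":1,"slide":[8,11,0],"yaw":-0.09},{"hand":1,"slide":[12,17,0],"yaw":-0.13},{"hand":1,"slide":[16,22,0],"yaw":-0.177},{"hand":1,"slide":[18.5,26,-1],"yaw":-0.177},{"hand":1,"slide":[20.5,28.5,-2],"yaw":-0.177},{"hand":1,"slide":[20.5,28.5,-3],"yaw":-0.177},{"hand":1,"slide":[20.5,28.5,-3],"yaw":-0.177},{"hand":1,"slide":[20.5,28.5,-3],"yaw":-0.177}]'
python3 - <<'E'
from h import *
s=sense();im=capture("wrist");p=pose("wrist",s)
a=np.radians(6.1);R=np.array([[np.cos(a),-np.sin(a),0],[np.sin(a),np.cos(a),0],[0,0,1]])
C=np.array([.526,-.2995,0])
L=[(-.143+i,j,.083) for i,j in [(-.013,-.018),(-.013,.018),(.013,.018),(.013,-.018)]]+[(-.08,.095,.147),(-.08,-.095,.147),(-.115,.095,.112),(-.115,-.095,.112)]
for u in proj(p,C+np.array(L)@R.T): cv2.drawMarker(im,tuple(int(round(v)) for v in u),(0,0,255),1,8,1)
cv2.imwrite("pics/w1.png",im);print(s["tcp_pos"],np.degrees(np.arctan2(s["ee_rot"][1][1],s["ee_rot"][0][1])),s["wrist_force"],s["joints"].round(1))
E
```

```text
time_s: 1.23
tcp_pos: [0.3796, -0.3158, 0.2624]
ee_rot: [[-0.994, -0.105, -0.0], [-0.105, 0.994, -0.0], [0.0, -0.0, -1.0]]
wrist_force: [-0.4, 0.6, -0.3]
gripper_width: 0.063
[ 0.37957904 -0.31581234  0.26238809] 96.03571937624345 [-0.35547693  0.56606896 -0.28883462] [-20.9  10.7 -20.2   0.  -59.1 -63.1]
```

View pics/w1.png

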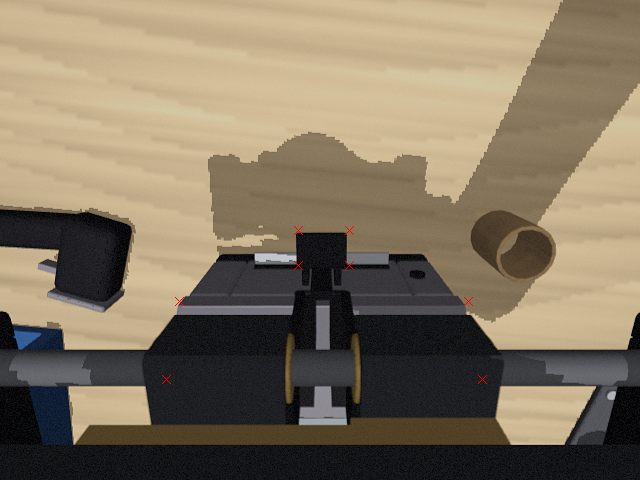

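```bash
python3 -m inch '[{"hand":1,"slide":[0,0,-4],"yaw":0},{"hand":1,"slide":[0,0,-7.5],"yaw":0},{"hand":1,"slide":[0,0,-9.5],"yaw":0},{"hand":1,"slide":[0,0,-10.3],"yaw":0},{"hand":1,"slide":[0,0,-10.6],"yaw":0},{"hand":1,"slide":[0,0,-10.9],"yaw":0},{"hand":1,"slide":[0,0,-11.1],"yaw":0},{"hand":1,"slide":[0,0,-11.1],"yaw":0}]'
```

```text
time_s: 2.28
tcp_pos: [0.38, -0.3153, 0.152]
ee_rot: [[-0.994, -0.107, 0.0], [-0.107, 0.994, -0.001], [-0.0, -0.001, -1.0]]
wrist_force: [-2.3, -0.9, 3.0]
gripper_width: 0.006
```

```bash
python3 -m inch '[{"hand":1,"slide":[0,0,-0.2],"yaw":0},{"hand":1,"slide":[0,0,-0.4],"yaw":0},{"hand":1,"slide":[0,0,-0.5],"yaw":0},{"hand":1,"slide":[0,0,-0.5],"yaw":0}]'; python3 -c "
from h import *
cv2.imwrite('pics/s2.png',capture('scene')[120:300,150:330])"
```

```text
time_s: 2.78
tcp_pos: [0.3789, -0.3153, 0.1479]
ee_rot: [[-0.994, -0.107, -0.002], [-0.107, 0.994, -0.001], [0.002, -0.0, -1.0]]
wrist_force: [-7.5, -1.2, 13.3]
gripper_width: 0.006
```

View pics/s2.png

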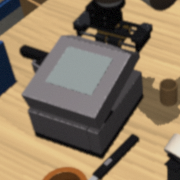

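The picture shows the cover freed and tilted up, resting on the gripper body (~(125,45)). Back off towards the robot, then up.

```bash
python3 -m inch '[{"hand":1,"slide":[-1,-0.1,0.1],"yaw":0},{"hand":0.5,"slide":[-3,-0.3,0.2],"yaw":0},{"hand":0,"slide":[-7,-0.7,0.5],"yaw":0},{"hand":0,"slide":[-7,-0.7,4],"yaw":0},{"hand":0,"slide":[-6,-0.6,9],"yaw":0},{"hand":0,"slide":[-4,-0.4,13],"yaw":0},{"hand":0,"slide":[0,0,15],"yaw":0},{"hand":0,"slide":[3,0.3,15],"yaw":0},{"hand":0,"slide":[3,0.3,15],"yaw":0},{"hand":0,"slide":[3,0.3,15],"yaw":0}]'
python3 - <<'E'
from h import *
s=sense();im=capture("wrist");p=pose("wrist",s)
a=np.radians(6.1);R=np.array([[np.cos(a),-np.sin(a),0],[np.sin(a),np.cos(a),0],[0,0,1]])
C=np.array([.526,-.2995,0])
t=np.linspace(0,6.28,24)
L=[(-.016+.055*np.cos(k),y,.08+.055*np.sin(k)) for k in t for y in(-.025,.025)]
for u in proj(p,C+np.array(L)@R.T): cv2.circle(im,tuple(int(round(v)) for v in u),1,(0,0,255),-1)
sc=capture("scene")[60:360,120:420]
c=np.zeros((480,800,3),np.uint8)
c[:360,:480]=cv2.resize(im,(480,360)); c[:300,490:790]=sc
cv2.imwrite("pics/w2.png",c);cv2.imwrite("pics/w2raw.png",im);print(s["tcp_pos"],s["wrist_force"])
E
```

```text
time_s: 4.08
tcp_pos: [0.4086, -0.3117, 0.2952]
ee_rot: [[-0.994, -0.106, -0.002], [-0.106, 0.994, 0.001], [0.002, 0.002, -1.0]]
wrist_force: [-0.3, 0.9, 0.5]
gripper_width: 0.939
[ 0.40864755 -0.31167746  0.29518975] [-0.31157003  0.92077884  0.47540883]
```

View pics/w2.png

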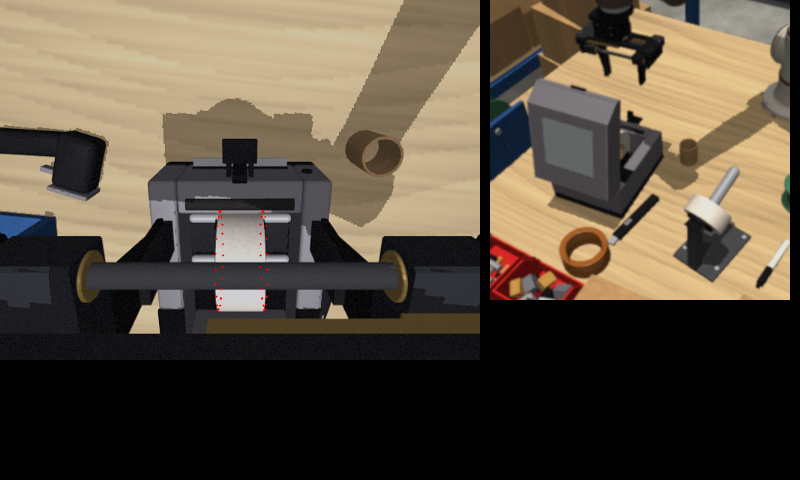

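Cover is open (scene view), roll at wrist (240,260) within a few px of the model. Descend and grasp.

```bash
python3 -m inch '[{"hand":0,"slide":[5,0.5,0],"yaw":0},{"hand":0,"slide":[10.1,1.1,-1],"yaw":0},{"hand":0,"slide":[10.1,1.1,-5],"yaw":0},{"hand":0,"slide":[10.1,1.1,-9],"yaw":0},{"hand":0,"slide":[10.1,1.1,-12],"yaw":0},{"hand":0,"slide":[10.1,1.1,-13.3],"yaw":0},{"hand":0,"slide":[10.1,1.1,-13.3],"yaw":0},{"hand":0,"slide":[10.1,1.1,-13.3],"yaw":0}]'
```

```text
time_s: 5.18
tcp_pos: [0.5117, -0.3014, 0.1648]
ee_rot: [[-0.994, -0.107, 0.003], [-0.107, 0.994, -0.001], [-0.003, -0.001, -1.0]]
wrist_force: [0.1, -0.3, 0.9]
gripper_width: 1.001
```

```bash
python3 -m inch '[{"hand":0.5,"slide":[0,0,0],"yaw":0},{"hand":0.8,"slide":[0,0,0],"yaw":0},{"hand":0.8,"slide":[0,0,0],"yaw":0},{"hand":0.8,"slide":[0,0,0],"yaw":0},{"hand":0.8,"slide":[0,0,0],"yaw":0},{"hand":0.8,"slide":[0,0,0],"yaw":0}]'
```

```text
time_s: 5.92
tcp_pos: [0.5111, -0.301, 0.1633]
ee_rot: [[-0.994, -0.107, 0.0], [-0.107, 0.994, -0.0], [-0.0, -0.0, -1.0]]
wrist_force: [-0.2, -0.5, -0.3]
gripper_width: 0.573
```

```bash
python3 -m inch '[{"hand":0.8,"slide":[0,0,1],"yaw":0},{"hand":0.8,"slide":[0,0,4],"yaw":0},{"hand":0.8,"slide":[-0.5,0,9],"yaw":0},{"hand":0.8,"slide":[-1,0,14],"yaw":0},{"hand":0.8,"slide":[-2,0,19],"yaw":0},{"hand":0.8,"slide":[-3,2,24],"yaw":0.15},{"hand":0.8,"slide":[-4,7,24.5],"yaw":0.33},{"hand":0.8,"slide":[-4.5,12,24.5],"yaw":0.5},{"hand":0.8,"slide":[-5,17,24.5],"yaw":0.67},{"hand":0.8,"slide":[-5.5,22,24.5],"yaw":0.84}]'
```

```text
time_s: 7.18
tcp_pos: [0.4548, -0.0794, 0.4077]
ee_rot: [[-0.58, -0.815, -0.001], [-0.815, 0.58, 0.001], [0.0, 0.002, -1.0]]
wrist_force: [1.1, 0.6, -4.0]
gripper_width: 0.569
```

```bash
python3 -m inch '[{"hand":0.8,"slide":[-0.5,5,0],"yaw":0.17},{"hand":0.8,"slide":[-1,10,0],"yaw":0.34},{"hand":0.8,"slide":[-1.5,15,0],"yaw":0.51},{"hand":0.8,"slide":[-2,20,0],"yaw":0.68},{"hand":0.8,"slide":[-3,25,0],"yaw":0.85},{"hand":0.8,"slide":[-4,30,0],"yaw":1.0},{"hand":0.8,"slide":[-5,34.5,0],"yaw":1.066},{"hand":0.8,"slide":[-5.5,35.5,0],"yaw":1.066},{"hand":0.8,"slide":[-5.5,35.5,0],"yaw":1.066}]'
```

```text
time_s: 8.3
tcp_pos: [0.4004, 0.274, 0.4077]
ee_rot: [[0.428, -0.904, -0.002], [-0.904, -0.428, -0.001], [0.001, 0.002, -1.0]]
wrist_force: [-0.8, -0.4, -4.5]
gripper_width: 0.571
```

```bash
python3 -m inch '[{"hand":0.8,"slide":[0,0.4,-5],"yaw":0},{"hand":0.8,"slide":[-0.2,0.4,-10],"yaw":0},{"hand":0.8,"slide":[-0.2,0.4,-13.7],"yaw":0},{"hand":0.8,"slide":[-0.2,0.4,-13.7],"yaw":0},{"hand":0.8,"slide":[-0.2,0.4,-13.7],"yaw":0}]'
python3 - <<'E'
from h import *
s=sense();w=capture("wrist");t=capture("top");sc=capture("scene")
tc=np.array(s["tcp_pos"]);print(tc)
h=np.array([np.cos(np.radians(205.3)),np.sin(np.radians(205.3)),0]);x=np.array([-h[1],h[0],0])*-1
rc=tc-[0,0,.083]
th=np.linspace(0,6.28,30)
ring=[rc+r*(np.cos(k)*x+np.sin(k)*np.array([0,0,1]))+sg*.025*h for k in th for r,sg in((.055,1),(.055,-1))]
root=np.array([.5691,.3586,.135]);d=h*np.cos(np.radians(25))+[0,0,np.sin(np.radians(25))]
rod=[root+q*d for q in np.linspace(.006,.14,10)]
for im,p in((w,pose("wrist",s)),(t,pose("top")),(sc,pose("scene"))):
    for P,c in((ring,(0,0,255)),(rod,(0,255,0))):
        for u in proj(p,P): cv2.circle(im,tuple(int(round(v)) for v in u),1 if im is w else 0,c,-1)
c=np.zeros((600,800,3),np.uint8)
c[:330,:440]=cv2.resize(w,(440,330)); c[:330,450:800]=cv2.resize(t[215:315,140:246],(350,330),interpolation=2)
c[335:600,:440]=cv2.resize(sc[195:321,410:620],(440,265),interpolation=2)
cv2.imwrite("pics/w3.png",c)
E
```

```text
time_s: 8.93
tcp_pos: [0.4002, 0.2781, 0.2733]
ee_rot: [[0.427, -0.904, 0.003], [-0.904, -0.427, 0.002], [-0.001, -0.004, -1.0]]
wrist_force: [-0.5, 0.8, -3.4]
gripper_width: 0.568
[0.40020203 0.27809143 0.2732875 ]
```

View pics/w3.png

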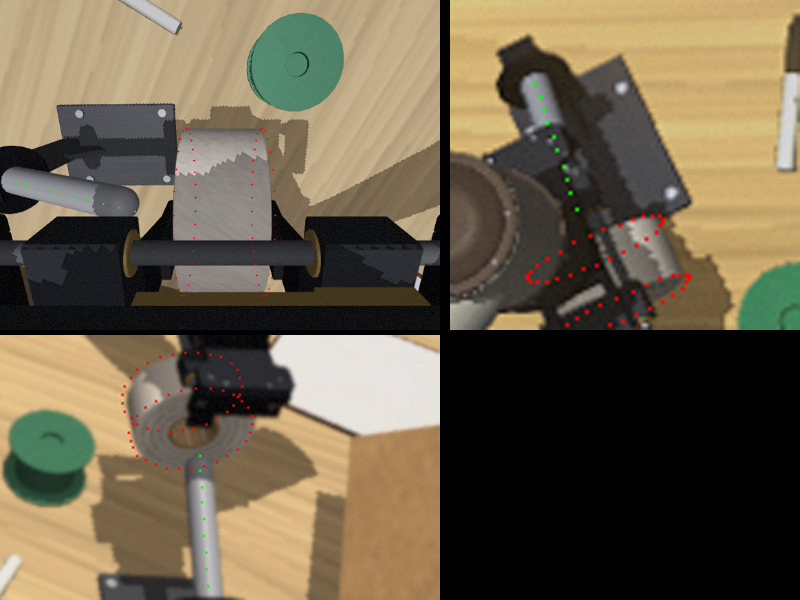

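Roll overlay matches; the rod in the wrist view sits a few px above my estimate, so I measure its edges there numerically.

```bash
python3 - <<'E'
from h import *
s=sense();w=capture("wrist");cv2.imwrite("pics/w4raw.png",w);np.save("w4.npy",np.r_[np.array(s["tcp_pos"]),np.array(s["ee_rot"]).ravel()])
g=w.mean(2)
hs=cv2.cvtColor(w,cv2.COLOR_BGR2HSV)
for c in(70,110,150,180,195):
    print(c,"V",g[232:325:3,c].astype(int).tolist(),"S",hs[232:325:3,c,1].tolist())
p=pose("wrist",s)
h=np.array([np.cos(np.radians(205.3)),np.sin(np.radians(205.3)),0]);d=h*np.cos(np.radians(25))+[0,0,np.sin(np.radians(25))]
root=np.array([.5691,.3586,.135])
print(proj(p,[root+q*d for q in(.06,.08,.1,.12,.128,.14)]).round(1))
E
```

```text
70 V [26, 21, 25, 29, 22, 13, 58, 77, 97, 117, 124, 137, 142, 150, 150, 153, 156, 159, 159, 156, 143, 161, 160, 158, 160, 161, 161, 164, 165, 165, 170] S [27, 33, 28, 64, 32, 80, 13, 16, 15, 19, 12, 11, 16, 8, 15, 11, 13, 11, 12, 11, 14, 80, 76, 77, 74, 74, 76, 75, 73, 76, 74]
110 V [84, 81, 79, 82, 76, 77, 77, 82, 74, 64, 87, 106, 118, 127, 134, 145, 149, 154, 152, 157, 160, 158, 156, 150, 153, 171, 167, 167, 20, 13, 22] S [9, 29, 24, 18, 16, 13, 22, 26, 29, 26, 20, 14, 15, 14, 11, 12, 15, 11, 13, 17, 8, 14, 13, 13, 50, 73, 72, 75, 35, 150, 59]
150 V [82, 84, 80, 87, 80, 84, 76, 87, 82, 81, 85, 55, 67, 72, 83, 87, 87, 89, 93, 93, 96, 96, 99, 99, 102, 97, 93, 91, 25, 14, 21] S [29, 17, 29, 20, 21, 17, 22, 20, 23, 21, 20, 13, 11, 23, 23, 14, 11, 19, 8, 18, 13, 15, 10, 17, 10, 15, 13, 21, 20, 134, 43]
180 V [86, 84, 80, 87, 81, 84, 79, 86, 82, 80, 81, 84, 90, 60, 68, 78, 87, 91, 95, 97, 98, 100, 102, 108, 106, 102, 98, 98, 17, 17, 24] S [20, 17, 24, 17, 12, 17, 15, 17, 18, 12, 12, 17, 27, 12, 21, 22, 11, 14, 13, 18, 13, 12, 14, 11, 9, 17, 20, 15, 109, 85, 47]
195 V [84, 85, 80, 83, 84, 79, 79, 84, 84, 80, 81, 76, 105, 165, 168, 114, 57, 70, 74, 75, 81, 81, 84, 81, 81, 74, 87, 156, 9, 14, 21] S [23, 25, 18, 21, 12, 27, 30, 25, 17, 21, 18, 22, 54, 76, 72, 65, 29, 11, 17, 23, 24, 18, 15, 12, 12, 13, 38, 78, 200, 60, 94]
[[ 82.  278.6]
 [107.1 284.7]
 [134.3 291.3]
 [163.7 298.4]
 [176.1 301.4]
 [195.6 306.2]]
```

```bash
python3 - <<'E'
import cv2
cv2.imwrite("pics/w4.png",cv2.resize(cv2.imread("pics/w4raw.png")[140:330,0:260],(780,570),interpolation=2))
E
```

```text
(no output)
```

View pics/w4.png

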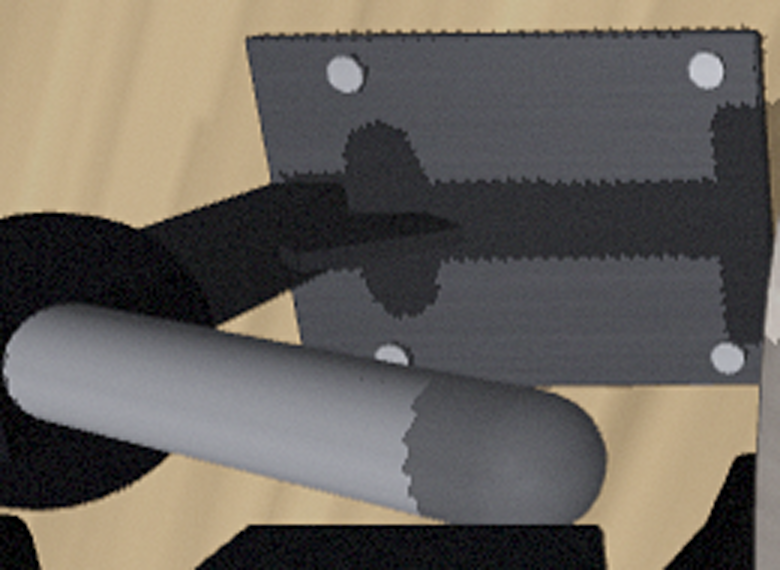

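```bash
python3 -m inch '[{"hand":0.8,"slide":[0.1,-0.3,-0.3],"yaw":0},{"hand":0.8,"slide":[1.0,0.15,-0.3],"yaw":0},{"hand":0.8,"slide":[2.0,0.6,-0.3],"yaw":0},{"hand":0.8,"slide":[3.1,1.15,-0.3],"yaw":0},{"hand":0.8,"slide":[4.2,1.65,-0.3],"yaw":0},{"hand":0.8,"slide":[4.2,1.65,-0.3],"yaw":0},{"hand":0.8,"slide":[4.2,1.65,-0.3],"yaw":0}]'
```

```text
time_s: 10.0
tcp_pos: [0.4436, 0.2963, 0.27]
ee_rot: [[0.428, -0.904, 0.007], [-0.904, -0.428, 0.005], [-0.001, -0.008, -1.0]]
wrist_force: [4.3, 1.9, 0.4]
gripper_width: 0.574
```

```bash
python3 -m inch '[{"hand":0.8,"slide":[0,0,0.2],"yaw":0},{"hand":0.8,"slide":[0,0,0.3],"yaw":0},{"hand":0.8,"slide":[0,0,0.3],"yaw":0}]'
```

```text
time_s: 10.38
tcp_pos: [0.4406, 0.2943, 0.271]
ee_rot: [[0.428, -0.904, -0.001], [-0.904, -0.428, -0.001], [0.0, 0.001, -1.0]]
wrist_force: [-0.3, 1.3, -0.9]
gripper_width: 0.571
```

```bash
python3 -m inch '[{"hand":0.8,"slide":[0,0,0.2],"yaw":0},{"hand":0.8,"slide":[0,0,0.2],"yaw":0},{"hand":0.8,"slide":[0,0,0.2],"yaw":0}]'
python3 - <<'E'
from h import *
s=sense();print(s["wrist_force"],s["tcp_pos"])
sc=capture("scene");cv2.imwrite("pics/s5.png",cv2.resize(sc[190:330,420:600],(720,560),interpolation=2))
E
```

```text
time_s: 10.75
tcp_pos: [0.4406, 0.2941, 0.2726]
ee_rot: [[0.428, -0.904, -0.002], [-0.904, -0.428, -0.001], [0.0, 0.002, -1.0]]
wrist_force: [-0.3, 0.7, -4.7]
gripper_width: 0.576
[-0.2575893   0.73820594 -4.72469466] [0.44058008 0.29412701 0.27259033]
```

View pics/s5.png

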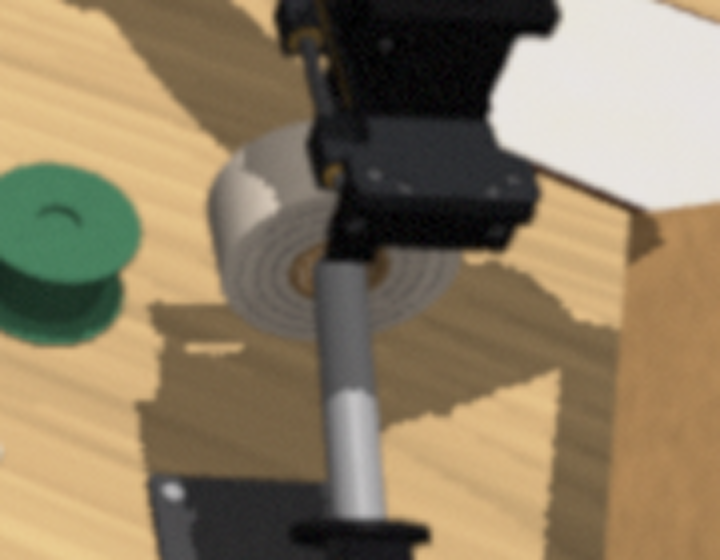

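Scene shows rod tip at (343,265) in the hole (290–390), laterally centred; earlier contact was the fingertip riding on the rod tip, now free. Continue in along the slope.

```bash
python3 -m inch '[{"hand":0.8,"slide":[0.5,0.25,0],"yaw":0},{"hand":0.8,"slide":[1.0,0.5,-0.15],"yaw":0},{"hand":0.8,"slide":[1.5,0.7,-0.35],"yaw":0},{"hand":0.8,"slide":[2.0,0.95,-0.55],"yaw":0},{"hand":0.8,"slide":[2.0,0.95,-0.55],"yaw":0},{"hand":0.8,"slide":[2.0,0.95,-0.55],"yaw":0}]'
```

```text
time_s: 11.55
tcp_pos: [0.4609, 0.3039, 0.2676]
ee_rot: [[0.428, -0.904, -0.0], [-0.904, -0.428, -0.0], [0.0, 0.0, -1.0]]
wrist_force: [0.1, -0.4, -4.5]
gripper_width: 0.573
```

```bash
python3 -m inch '[{"hand":0.8,"slide":[0.3,0.15,-0.15],"yaw":0},{"hand":0.8,"slide":[0.6,0.28,-0.25],"yaw":0},{"hand":0.8,"slide":[0.6,0.28,-0.25],"yaw":0},{"hand":0.8,"slide":[0.6,0.28,-0.25],"yaw":0}]'
```

```text
time_s: 12.05
tcp_pos: [0.467, 0.3068, 0.2652]
ee_rot: [[0.428, -0.904, -0.0], [-0.904, -0.428, -0.0], [0.0, 0.0, -1.0]]
wrist_force: [0.7, 0.0, -5.0]
gripper_width: 0.572
```

```bash
python3 -m inch '[{"hand":0.8,"slide":[0.2,0.1,-0.15],"yaw":0},{"hand":0.8,"slide":[0.4,0.2,-0.3],"yaw":0},{"hand":0.8,"slide":[0.4,0.2,-0.3],"yaw":0},{"hand":0.8,"slide":[0.4,0.2,-0.3],"yaw":0}]'
```

```text
time_s: 12.55
tcp_pos: [0.472, 0.309, 0.264]
ee_rot: [[0.428, -0.904, 0.003], [-0.904, -0.428, 0.001], [0.0, -0.003, -1.0]]
wrist_force: [1.2, -1.4, 5.2]
gripper_width: 0.576
```

```bash
python3 -m inch '[{"hand":0.35,"slide":[0,0,0],"yaw":0},{"hand":0.25,"slide":[0,0,0],"yaw":0},{"hand":0.2,"slide":[0,0,0],"yaw":0},{"hand":0.2,"slide":[0.3,0.15,0],"yaw":0},{"hand":0.2,"slide":[0.6,0.3,0],"yaw":0}]'
```

```text
time_s: 13.18
tcp_pos: [0.4772, 0.312, 0.2622]
ee_rot: [[0.428, -0.904, -0.0], [-0.904, -0.428, -0.0], [0.0, 0.0, -1.0]]
wrist_force: [-0.1, -0.6, -0.1]
gripper_width: 0.797
```

```bash
python3 -m inch '[{"hand":0,"slide":[0,0,0.3],"yaw":0},{"hand":0,"slide":[0,0,1],"yaw":0},{"hand":0,"slide":[0,0,1.8],"yaw":0},{"hand":0,"slide":[0,0,1.8],"yaw":0},{"hand":0,"slide":[0.9,0.43,1.8],"yaw":0},{"hand":0,"slide":[1.8,0.85,1.8],"yaw":0},{"hand":0,"slide":[2.7,1.28,1.8],"yaw":0},{"hand":0,"slide":[3.4,1.6,1.8],"yaw":0}]'
```

```text
time_s: 14.18
tcp_pos: [0.5118, 0.3282, 0.2798]
ee_rot: [[0.428, -0.904, -0.0], [-0.904, -0.428, -0.0], [0.0, 0.001, -1.0]]
wrist_force: [0.1, -0.5, -0.1]
gripper_width: 1.002
```

```bash
python3 -m inch '[{"hand":0,"slide":[0.9,0.43,0],"yaw":0},{"hand":0,"slide":[1.8,0.85,0],"yaw":0},{"hand":0,"slide":[2.4,1.13,0],"yaw":0}]'
python3 - <<'E'
from h import *
sc=capture("scene");t=capture("top")
c=np.zeros((480,800,3),np.uint8)
c[:,:450]=cv2.resize(sc[210:370,430:580],(450,480),interpolation=2);c[:,460:800]=cv2.resize(t[205:311,140:215],(340,480),interpolation=2)
cv2.imwrite("pics/s6.png",c)
E
```

```text
time_s: 14.55
tcp_pos: [0.5357, 0.3394, 0.2801]
ee_rot: [[0.428, -0.904, 0.0], [-0.904, -0.428, -0.0], [0.0, 0.0, -1.0]]
wrist_force: [-0.5, 0.4, -0.0]
gripper_width: 1.002
```

View pics/s6.png

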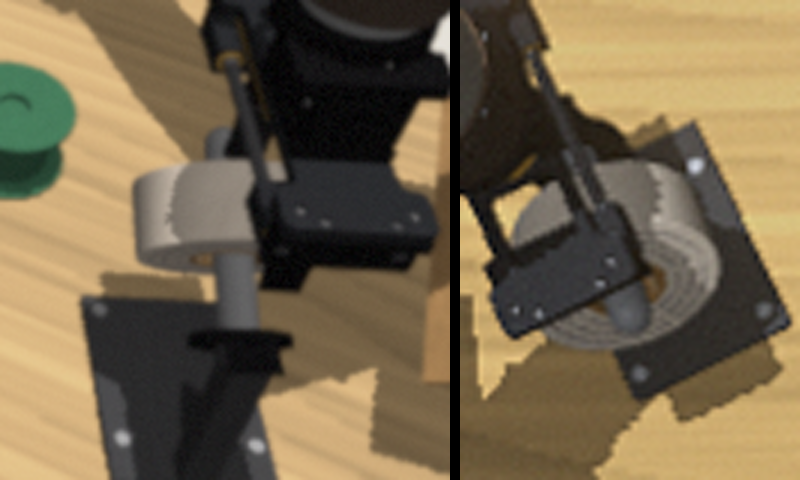

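Tip visibly protrudes through the roll (top view (625,310)); roll sits aligned on the rod. Retreat, carry on to the cover.

```bash
python3 -m inch '[{"hand":0,"slide":[-0.6,-0.3,0],"yaw":0},{"hand":0,"slide":[-0.6,-0.3,4],"yaw":0},{"hand":0,"slide":[-0.6,-0.3,9],"yaw":0},{"hand":0,"slide":[-0.6,-0.3,14],"yaw":0},{"hand":0.5,"slide":[1,-5,16],"yaw":-0.17},{"hand":1,"slide":[2,-10,16],"yaw":-0.34},{"hand":1,"slide":[3.2,-15,16],"yaw":-0.51},{"hand":1,"slide":[4.4,-20,16],"yaw":-0.68},{"hand":1,"slide":[5.5,-25,16],"yaw":-0.85},{"hand":1,"slide":[6.7,-30,16],"yaw":-1.02}]'
python3 - <<'E'
import numpy as np
H=np.array([.6304,-.2883]);f=np.array([-.9943,-.1063])
for t in(75.6,70,62,54,46,38,30,22,15,9,4,0,-1):
    p=np.radians(t+16.86);xy=H+f*(.1724*np.cos(p)-.0095);print(t,xy.round(4),round(.167+.1724*np.sin(p),4))
E
```

```text
time_s: 15.9
tcp_pos: [0.6013, 0.0375, 0.4408]
ee_rot: [[-0.551, -0.835, 0.001], [-0.835, 0.551, 0.0], [-0.001, -0.0, -1.0]]
wrist_force: [-0.4, 0.6, 0.4]
gripper_width: 0.404
75.6 [ 0.6472 -0.2865] 0.3392
70 [ 0.6305 -0.2883] 0.3391
62 [ 0.6067 -0.2908] 0.3362
54 [ 0.5836 -0.2933] 0.3299
46 [ 0.5617 -0.2956] 0.3204
38 [ 0.5412 -0.2978] 0.308
30 [ 0.5226 -0.2998] 0.2928
22 [ 0.5064 -0.3016] 0.2752
15 [ 0.4943 -0.3029] 0.258
9 [ 0.4856 -0.3038] 0.2422
4 [ 0.4797 -0.3044] 0.2284
0 [ 0.4758 -0.3048] 0.217
-1 [ 0.475  -0.3049] 0.2141
```

```bash
python3 -m inch '[{"hand":1,"slide":[1.5,-6,0],"yaw":-0.17},{"hand":1,"slide":[3,-12,0],"yaw":-0.34},{"hand":1,"slide":[4.5,-18,0],"yaw":-0.51},{"hand":1,"slide":[6,-24,0],"yaw":-0.68},{"hand":1,"slide":[7.2,-29,0],"yaw":-0.85},{"hand":1,"slide":[7.6,-32.1,0],"yaw":-0.88},{"hand":1,"slide":[7.6,-32.1,-4],"yaw":-0.88},{"hand":1,"slide":[7.6,-32.1,-9],"yaw":-0.88},{"hand":1,"slide":[7.6,-32.1,-10.2],"yaw":-0.88},{"hand":1,"slide":[7.6,-32.1,-10.2],"yaw":-0.88}]'
```

```text
time_s: 17.15
tcp_pos: [0.678, -0.2818, 0.339]
ee_rot: [[-0.994, -0.113, -0.0], [-0.113, 0.994, -0.001], [0.0, -0.001, -1.0]]
wrist_force: [-0.4, -0.3, 0.3]
gripper_width: 0.008
```

```bash
python3 -m inch '[{"hand":1,"slide":[-2,-0.2,0],"yaw":0},{"hand":1,"slide":[-3.4,-0.4,0],"yaw":0},{"hand":1,"slide":[-4.8,-0.6,0],"yaw":0},{"hand":1,"slide":[-7.1,-0.9,-0.3],"yaw":0},{"hand":1,"slide":[-9.4,-1.1,-0.9],"yaw":0},{"hand":1,"slide":[-11.6,-1.4,-1.9],"yaw":0},{"hand":1,"slide":[-13.7,-1.6,-3.1],"yaw":0},{"hand":1,"slide":[-15.5,-1.8,-4.6],"yaw":0},{"hand":1,"slide":[-15.5,-1.8,-4.6],"yaw":0}]'
```

```text
time_s: 18.27
tcp_pos: [0.5223, -0.3001, 0.2937]
ee_rot: [[-0.994, -0.112, 0.001], [-0.112, 0.994, -0.001], [-0.001, -0.001, -1.0]]
wrist_force: [0.2, 1.5, 1.6]
gripper_width: 0.007
```

```bash
python3 -m inch '[{"hand":1,"slide":[-0.8,-0.1,-0.9],"yaw":0},{"hand":1,"slide":[-1.6,-0.2,-1.8],"yaw":0},{"hand":1,"slide":[-2.2,-0.25,-2.7],"yaw":0},{"hand":1,"slide":[-2.8,-0.3,-3.6],"yaw":0},{"hand":1,"slide":[-3.7,-0.4,-5.1],"yaw":0},{"hand":1,"slide":[-4.3,-0.45,-6.3],"yaw":0},{"hand":1,"slide":[-4.3,-0.45,-6.3],"yaw":0}]'
```

```text
time_s: 19.15
tcp_pos: [0.4791, -0.304, 0.228]
ee_rot: [[-0.994, -0.112, -0.003], [-0.112, 0.994, 0.001], [0.003, 0.002, -1.0]]
wrist_force: [-0.6, 1.7, 1.4]
gripper_width: 0.009
```

Now the last ~14 mm straight down.

```bash
python3 -m inch '[{"hand":1,"slide":[-0.1,0,-0.4],"yaw":0},{"hand":1,"slide":[-0.2,0,-0.8],"yaw":0},{"hand":1,"slide":[-0.3,0,-1.1],"yaw":0},{"hand":1,"slide":[-0.3,0,-1.3],"yaw":0},{"hand":1,"slide":[-0.3,0,-1.4],"yaw":0},{"hand":1,"slide":[-0.3,0,-1.4],"yaw":0}]'
```

```text
time_s: 19.9
tcp_pos: [0.4769, -0.3044, 0.2151]
ee_rot: [[-0.994, -0.113, -0.001], [-0.113, 0.994, 0.0], [0.001, 0.0, -1.0]]
wrist_force: [-2.0, -0.8, 2.4]
gripper_width: 0.007
```

```bash
python3 -m inch '[{"hand":1,"slide":[0,0,-0.2],"yaw":0},{"hand":1,"slide":[0,0,-0.4],"yaw":0},{"hand":1,"slide":[0,0,-0.4],"yaw":0}]'
```

```text
time_s: 20.27
tcp_pos: [0.4767, -0.3045, 0.2132]
ee_rot: [[-0.994, -0.113, -0.0], [-0.113, 0.994, -0.001], [0.001, -0.001, -1.0]]
wrist_force: [-5.6, 2.2, 12.9]
gripper_width: 0.003
```

```bash
python3 -m inch '[{"hand":1,"slide":[0,0,-0.2],"yaw":0},{"hand":1,"slide":[0,0,-0.2],"yaw":0}]'; python3 -m inch '[{"hand":1,"slide":[0,0,1],"yaw":0},{"hand":1,"slide":[0,0,3],"yaw":0},{"hand":1,"slide":[-2,0,8],"yaw":0},{"hand":1,"slide":[-7,-2,12],"yaw":0},{"hand":1,"slide":[-12,-6,12],"yaw":0},{"hand":1,"slide":[-15,-10,12],"yaw":0},{"hand":1,"slide":[-15,-10,12],"yaw":0},{"hand":1,"slide":[-15,-10,12],"yaw":0},{"hand":1,"slide":[-15,-10,12],"yaw":0}]'
python3 - <<'E'
from h import *
sc=capture("scene");t=capture("top")
c=np.zeros((600,800,3),np.uint8)
c[:600,:800]=cv2.resize(sc[120:390,160:520],(800,600),interpolation=2);c[:200,500:800]=cv2.resize(t[190:320,145:340],(300,200),interpolation=2)
cv2.imwrite("pics/end.png",c)
E
```

```text
time_s: 20.52
tcp_pos: [0.4765, -0.3045, 0.2124]
ee_rot: [[-0.994, -0.114, -0.001], [-0.114, 0.994, -0.001], [0.001, -0.001, -1.0]]
wrist_force: [-7.8, 3.4, 17.9]
gripper_width: 0.005
time_s: 21.65
tcp_pos: [0.3279, -0.4038, 0.3289]
ee_rot: [[-0.993, -0.114, 0.0], [-0.114, 0.993, 0.0], [-0.0, 0.0, -1.0]]
wrist_force: [0.4, -0.3, 0.6]
gripper_width: 0.008
```

View pics/end.png

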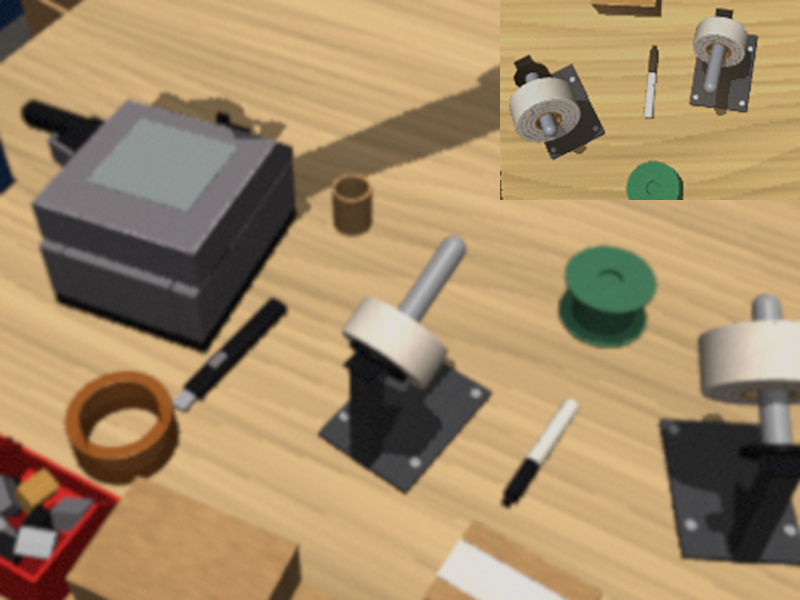

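```bash
python3 - <<'E'
from h import *
import station
sc=capture("scene").astype(int);a=cv2.imread("pics/scene0.png").astype(int)
g=lambda i:i[160:275,170:290].mean(2)
def sh(A,B): return cv2.phaseCorrelate(A.astype(np.float32),B.astype(np.float32))
print("diff",np.abs(g(sc)-g(a)).mean(),sh(g(a),g(sc)))
t1=capture("top").mean(2)[225:300,140:215]
for _ in range(10): t2=capture("top")
print("roll drift",sh(t1,t2.mean(2)[225:300,140:215]))
station.finish_job()
E
```

```text
diff 5.705217391304348 ((0.057473036805959055, 0.038253192122503776), 0.8837952914502886)
roll drift ((0.48539167692317875, 0.4598650653880867), 1.0034802307128907)
the job is handed in; nothing more can be done
```

The job is done and handed in at about 22 s of the 67 s allowed.

I pressed the latch, and the cover sprang open once I backed off; it had rested lightly on the gripper body for a moment. I then lifted out the roll, hung it on the empty arm, slid it on, and pushed the cover shut.

**Last checks**
- **Cover:** It stayed shut after I let go. The printer in the scene picture lines up with the starting picture to within 0.06 px.
- **Roll:** The tip of the arm shows clearly through it. It sits roughly 3 cm short of the flange rather than against it.
- **Rest of the bench:** The other roll and the bystanders visible in the last pictures appear to be where they were; I judged this by eye.
- **Forces:** The highest wrist-force component I read was about 18 N, when pressing the cover shut. Readings came only at the end of each move.

**Disagreements**
- **Roll drift:** The check before handing in gave a shift of about 0.5 px with a match of 1.00. I took that as an artefact of the odd crop size and the roll as still, but did not confirm it another way.
- **Rod position:** The wrist camera put the rod tip about 3 mm from the estimate of the two fixed cameras. I used the wrist value, and the rod entered the hole centred.
- **First entry:** A fingertip touched the rod tip lightly (about 5 N), so I raised the hand slightly and went on.

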